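Drop the odd bush through the reject flap

ROBOT

A 7-joint arm with a two-finger parallel gripper is mounted at the origin on a cart in front of the work surface, level with it; the furniture and walls round the work are solid. World frame = base frame: x ahead of the robot, y to its left, z up, the work surface at z = 0. Lengths are in m, angles in rad, forces in N, time in s.
With the tool pointing down it reaches from about 0.4 to 0.875 m from the base axis. Payload 6.5 kg.
Tool frame: the origin (TCP) lies at the very end of the fingers, on their centre line; the grasp point (between the pads) lies 19 mm behind it (bot.hold_point_z is the distance from the TCP to the grasp point, in m); z points along the fingers, y is the line along which they close (so a half turn about z gives the same grasp; the last joint's range is limited). The gripper opens to 85 mm and grips with 20 to 120 N. Pads are 22 mm wide; open, the fingers measure 114 mm over their backs; the gripper's body (76 mm by 85 mm) begins 54 mm behind the grasp point. The pads swing forward as they close: fully open they stand 13 mm farther back than shut.
Start: joints at [1.131, 0.536, -0.004, 1.538, 0.003, 1.067, -0.071], TCP at [0.237, -0.605, 0.231] pointing down, gripper open.
Joint ranges: [-2.7, 2.7], [-0.37, 2.16], [-1.27, 1.26], [0.24, 2.4], [-1.31, 4.45], [0.19, 1.91], [-2.76, 2.76]. Speed limits (rad/s): [2.39, 2.39, 3.14, 3.14, 3.14, 3.14, 3.14].

INTERFACE

Orientations are given as a unit quaternion [x, y, z, w].
In Python, from workcell import bot, imaging, models gives the robot as it stands.
- The arm moves only by the tool servo_tool, never from a script. Its argument "steps" is a list of rows, each a list of 5 numbers: the opening, from 0 (shut) to 1 (fully open), then the shift along the world's x, y, z in mm, then the turn about the world's z in degrees. In form: [[claw, dx, dy, dz, roll], ...]. A call has 1 to 12 rows; each row shifts and turns the commanded pose from where the row before left it; what a row does not reach is not made up. A row lasts 1/10 s, in which the tool goes at most 50 mm and 8.59 degrees, less where a joint would pass 70% of its speed; a pose out of reach is approached as far as the arm can. A call is refused whole if a number of a shift passes 50 or a number of a turn 8.59, either way. A call with a gripper value outside its range is refused whole. The fingers move at their own pace and stop on an object; "squeeze" is the grip in N (left out, the last holds). Time passes only in rows, so rows that do not move let the fingers close. It gives the time, the measured TCP pose, the force, the opening and the grip force at its end, in the units of the state.
- bot.get_state(): the state, without advancing time (a new reading comes with each control period).
- imaging.snapshot(name): name is "side" or "top"; returns (picture, depth): 420x560x3 uint8, blue, green, red; 420x560 float32, m along the optical axis (not along the pixel's ray), 0 where there is no reading.
- imaging.calibration(name): a dict with "fx", "fy", "cx", "cy" (pixels), "k1" (the pictures are not rectified: a ray, as slopes to the right and down, at radius r is drawn at 1 + k1 r^2 times it, then the intrinsics apply), "camera_from_world" (4x4, takes a point from world to camera coordinates). Camera axes: x right, y down, z forward; pixel columns grow to the right and rows downward; lengths in m; the calibration is good to about 2 mm. A picture is of the moment at which its call begins. calibration takes no time and is no camera call.
- bot.sign_off(): hands the job in; it is judged then, once.
Trained networks look in the newest picture that a camera, given by its name, has taken for a name from the list of things; names that differ only in an ending like _2 or _b are one class to them, and where a whole thing is asked for, a point or a joint stands for the part that bears it (a point fixed in the world has none). Each returns a list of dicts, best first, with "score" (0 to 1); they miss things now and then, are a little off and sometimes report something else, mostly with a low value. They report only what shows in the picture. A call takes as long as a camera call. They do not tell look-alikes from the thing itself.
- models.spot_in(thing, camera): "at" ([row, column] in pixels, amid what is visible of it).
- models.silhouettes(thing, camera): "mask" (420x560 bool, what is visible of it) and "at" ([row, column] in pixels, amid what is visible of it).
The state is a dict: "time_s": time; "joints": joint angles; "qvel": joint speeds; "joint_efforts": joint torques, N m; "ee_pos": TCP position; "orientation": TCP orientation; "ft_force": force on the tool from outside, world axes, zero at the start; "moment": the same for the moment, N m; "gripper_width": finger opening in m; "finger_force": force on a finger pad.
Only numpy, scipy, OpenCV 4.12 (cv2) and the standard library are available. Lean on these libraries where they do the work, as an engineer would, in place of code of your own. Each camera call takes 0.05 s, during which the arm holds its last target. There are 200 camera calls.

TASK

Three turned bushes stand on the ledge of the reject box; the squat one is a reject. With the fingertips, push it along the ledge onto the counterweighted flap, then press the flap down until the bush slides off it into the box, and draw the fingers out so that the flap swings shut again. Do not pinch or lift the bush, and leave the two slim bushes standing where they are on the ledge.

Things in the scene. Friction and masses are not known exactly. Their poses are not given: they have to be found in the camera images.
- reject_box: Grey sheet-metal reject box fixed to the bench, 250 mm long (its x), 170 wide (y), deck 120 mm high. Origin: centre of its underside; z up, x runs from ledge to flap. In its frame (mm): steel ledge x -126 to -3, top at z 120, no wall at its end x -126; flanges at y -85 to -82 and 82 to 85 rise 6 above ledge and flap; inside, a sloping floor 85 to 105 below the deck. Window in the -y side.
- drop_opening (a point): Middle of the drop opening, at deck height, fixed to the box at its x = 40, y = 0, z = 120 mm; axes as the box. The opening runs from box x = 0 to 81 mm and y = -72 to 72 mm; a backstop 10 mm high stands across its far end at x = 81 to 84 mm.
- flap (a joint): Aluminium drop flap closing the opening, box x 4 to 77, y -70 to 70 mm, 1 mm lower than the ledge. Hinged at the ledge end about the box's y at x 0, z 116 mm; the far edge swings down. Rad: 0 shut, 0.9 fully down. A counterweight holds it shut even under a bush and shuts it in under a second when let go. Pressed 20 to 40 mm from the hinge it takes 3 to 8 N; a bush slides off at about 0.8 rad.
- flap_edge (a point): Middle of the flap's free edge, on its upper face, 77 mm from the hinge line; moves with the flap. Fingertips that press 25 mm from the hinge go about 30 mm below the deck for 0.9 rad. The flap's counterweight is a disc on an arm outside the box's -y side, reaching out to box y = -117 mm and swinging up to 32 mm above the deck.
- squat_bush: The reject: the squat, wide turned steel bush, 26 mm diameter, 18 mm tall, stepped (narrower on top), about 60 g, standing upright on the ledge, in any of the three places. Origin: centre of its underside; z up its axis.
- slim_bush_a: A good bush: slim and tall, 18 mm diameter, 30 mm tall, stepped, standing upright on the ledge. Origin: centre of its underside; z up its axis. The three bushes stand side by side across the ledge, about 42 mm apart.
- slim_bush_b: The other good bush, the same slim kind: 18 mm diameter, 30 mm tall, standing upright on the ledge. Origin: centre of its underside; z up its axis.
Things that resemble listed ones, but are neither listed nor needed, are in the scene too. What is shaped like the squat_bush but purple is not meant.

How it is judged:
On the way, in this order (a step that is already met when the one before it is completed fails the run):
1. the squat bush has been pushed from the ledge onto the flap (x of squat_bush in the frame of reject_box above 0.01 m), for 0.1 s.
2. the flap has been pressed open by the fingers (value of joint flap above 0.45 rad and contact force between the fingers and anything else above 0.3 N), for 0.1 s.
3. the squat bush has slid through into the box (z of squat_bush in the frame of reject_box below 0.06 m), for 0.2 s.
At the end, for the whole second after the job is handed in: The squat bush lies at rest inside the box, under the flap (more than 60 mm below the deck); the flap is shut again (within 0.05 rad); both slim bushes stand upright within 10 mm of where they stood (z of squat_bush in the frame of reject_box between 0 and 0.06 m and x of squat_bush in the frame of reject_box between -0.022 and 0.125 m and y of squat_bush in the frame of reject_box between -0.085 and 0.085 m and linear speed of squat_bush below 0.05 m/s and value of joint flap below 0.05 rad and distance of each of slim_bush_a, slim_bush_b from where it was at the start of the episode below 0.01 m and angle between each of slim_bush_a, slim_bush_b's own z axis and vertical below 0.15 rad); the robot touches nothing.
It fails at once if the squat bush was lifted off the ledge or the flap (more than 16 mm) (z of squat_bush in the frame of reject_box above 0.136 m).
It fails at once if a slim bush was lifted, knocked over or shifted by more than 10 mm (distance of any of slim_bush_a, slim_bush_b from where it was at the start of the episode above 0.01 m or angle between any of slim_bush_a, slim_bush_b's own z axis and vertical above 0.4 rad).
It also fails if it takes over 38 s, if anything falls off the work surface, if the arm or the gripper's body presses on something with over 40 N, if the wrist force passes 120 N, or if a joint passes its speed limit or range.

## Working session

There is one attempt and no reset: what is moved stays moved. The work goes in short steps, Python scripts to look and compute and a tool call to move; the robot and the scene stay as the last step left them, time stands still between calls to the robot, and variables do not carry over. Pictures are saved under pics/ and viewed, at most 10 in all, crops included, and the job is handed in when it is done.

Besides the shell and the picture viewer there is one more tool, called as name(argument=value, ...) on one line, values as JSON. servo_tool: Moves the arm, as the interface text tells. Its arguments: {"type":"object","properties":{"steps":{"type":"array"},"squeeze":{"type":"number"}},"required":["steps"]}

```bash
mkdir -p pics
cat > h.py <<'E'
import numpy as np, cv2
from workcell import bot, imaging, models
def pix2world(name, rc, depth=None, z=None):
    c=imaging.calibration(name); M=np.array(c["camera_from_world"])
    d=np.array([(rc[1]-c["cx"])/c["fx"],(rc[0]-c["cy"])/c["fy"]]); u=d.copy()
    for _ in range(20): u=d/(1+c["k1"]*(u@u))
    ray=np.array([u[0],u[1],1.0]); W=np.linalg.inv(M)
    o=W[:3,3]; r=W[:3,:3]@ray
    s=depth if z is None else (z-o[2])/r[2]
    return o+s*r
def cloud(name,D):
    c=imaging.calibration(name); M=np.linalg.inv(np.array(c["camera_from_world"]))
    h,w=D.shape; v,u=np.mgrid[:h,:w]
    d=np.stack([(u-c["cx"])/c["fx"],(v-c["cy"])/c["fy"]],-1); q=d.copy()
    for _ in range(20): q=d/(1+c["k1"]*(q**2).sum(-1,keepdims=True))
    P=np.concatenate([q,np.ones((h,w,1))],-1)*D[...,None]
    return P@M[:3,:3].T+M[:3,3]
E
python3 - <<'E'
from h import *
print(bot.get_state()["time_s"],bot.get_state()["orientation"])
for n in("top","side"):
    p,D=imaging.snapshot(n); cv2.imwrite(f"pics/{n}0.png",p); C=cloud(n,D); np.save(n+"C.npy",C)
    print(n,np.linalg.inv(imaging.calibration(n)["camera_from_world"])[:3,3])
    for t in("squat_bush","slim_bush_a","reject_box","flap"):
        for m in models.silhouettes(t,n):
            a=m["at"];k=m["mask"]&(D>0)
            print(n,t,round(m["score"],2),a,k.sum(),np.median(C[k],0).round(3),np.percentile(C[k],[2,98],axis=0).round(3).tolist(),p[k].mean(0).round())
E
```

```text
0.0 [ 9.82577653e-01  1.85850388e-01 -2.28507739e-04 -8.57946733e-04]
top [0.34250361 0.05320727 0.95765295]
top squat_bush 0.48 [194.3, 217.7] 139 [0.465 0.196 0.131] [[0.455, 0.185, 0.122], [0.477, 0.21, 0.139]] [149. 156. 158.]
top squat_bush 0.46 [169.3, 344.5] 88 [ 0.538 -0.049  0.012] [[0.528, -0.059, 0.005], [0.55, -0.039, 0.018]] [140.  64. 116.]
top slim_bush_a 0.48 [214.7, 214.8] 81 [0.421 0.205 0.137] [[0.414, 0.198, 0.12], [0.43, 0.212, 0.151]] [143. 145. 144.]
top slim_bush_a 0.42 [171.7, 215.6] 82 [0.505 0.209 0.139] [[0.499, 0.203, 0.12], [0.513, 0.217, 0.15]] [140. 142. 141.]
top reject_box 0.71 [195.6, 249.9] 10932 [0.466 0.143 0.118] [[0.375, 0.021, 0.02], [0.557, 0.266, 0.125]] [162. 161. 160.]
top reject_box 0.32 [194.6, 265.0] 3004 [0.467 0.113 0.117] [[0.363, 0.069, 0.094], [0.541, 0.185, 0.121]] [171. 170. 172.]
top flap 0.97 [193.4, 264.9] 3106 [0.467 0.114 0.117] [[0.362, 0.068, 0.091], [0.541, 0.187, 0.121]] [170. 169. 170.]
side [ 0.47203449 -0.65760517  0.53974988]
side squat_bush 0.72 [292.1, 244.9] 186 [ 0.397 -0.041  0.011] [[0.386, -0.046, 0.002], [0.408, -0.026, 0.019]] [109.  48.  93.]
side squat_bush 0.67 [217.9, 289.5] 11411 [0.476 0.03  0.113] [[0.376, 0.011, 0.003], [0.563, 0.25, 0.126]] [113. 112. 116.]
side squat_bush 0.56 [301.0, 326.0] 210 [ 0.54  -0.058  0.01 ] [[0.529, -0.065, -0.0], [0.552, -0.045, 0.018]] [108.  49.  93.]
side slim_bush_a 0.56 [164.1, 258.2] 119 [0.42  0.2   0.136] [[0.411, 0.195, 0.123], [0.427, 0.208, 0.149]] [105. 108. 113.]
side reject_box 0.97 [219.4, 289.4] 11526 [0.476 0.03  0.113] [[0.376, 0.01, 0.003], [0.563, 0.251, 0.126]] [113. 112. 116.]
side flap 0.77 [191.6, 277.4] 1475 [0.457 0.119 0.118] [[0.36, 0.081, 0.074], [0.537, 0.162, 0.12]] [154. 156. 165.]
```

Run:
```python
import cv2,numpy as np
a=cv2.imread("pics/top0.png")[120:300,150:400]; b=cv2.imread("pics/side0.png")[110:350,170:420]
a=cv2.resize(a,None,fx=1.6*2,fy=3.2)[:576];a=cv2.resize(a,(400,288));b=cv2.resize(b,(400,384))
o=np.zeros((384,800,3),np.uint8);o[:288,:400]=a;o[:,400:]=b;cv2.imwrite("pics/c0.png",o)
from h import *
C=np.load("topC.npy").reshape(-1,3);z=C[:,2]
k=(abs(z-.1255)<.004)&(C[:,0]>.34)&(C[:,0]<.6)&(C[:,1]>0)&(C[:,1]<.3)
# deck-level region
k=(z>.112)&(z<.13)&(C[:,0]>.34)&(C[:,0]<.6)&(C[:,1]>0)&(C[:,1]<.3)
r=cv2.minAreaRect((C[k,:2]*1000).astype(np.float32));print(r,cv2.boxPoints(r))
```

```text
((467.4041442871094, 146.4662628173828), (194.08837890625, 252.7928009033203), 6.614033222198486) [[356.44745  260.84387 ]
 [385.5642     9.733486]
 [578.36084   32.088654]
 [549.2441   283.19904 ]]
```

View pics/c0.png

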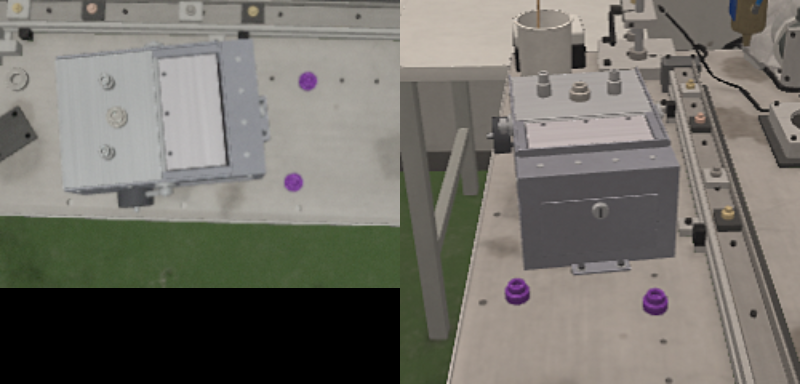

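The box's x axis points towards world -y, the squat bush is in the middle, and the counterweight is on the world -x side. Next I'll refine the pose and check the surroundings for obstacles.

Run:
```python
from h import *
p,D=imaging.snapshot("top"); C=cloud("top",D)
m=[x for x in models.silhouettes("flap","top")][0]["mask"].astype(np.uint8)
m=cv2.morphologyEx(m,cv2.MORPH_OPEN,np.ones((15,15),np.uint8))
v,u=np.nonzero(m)
P=np.array([pix2world("top",(a,b),z=.119) for a,b in zip(v,u)])
r=cv2.minAreaRect((P[:,:2]*1000).astype(np.float32));print("flap",r,P.mean(0))
# ledge/deck plane points, edges
X=C.reshape(-1,3)
k=(abs(X[:,2]-.12)<.003)&(X[:,0]>.385)&(X[:,0]<.55)&(X[:,1]>.155)&(X[:,1]<.3)
print("ledge z",np.median(X[k,2]));r=cv2.minAreaRect((X[k,:2]*1000).astype(np.float32));print("ledge",r)
for n,lo,hi,c in(("squat",.134,.145,(.465,.196)),("A",.144,.16,(.421,.205)),("B",.144,.16,(.505,.209))):
    k=(X[:,2]>lo)&(X[:,2]<hi)&(np.hypot(X[:,0]-c[0],X[:,1]-c[1])<.022)
    print(n,k.sum(),X[k].mean(0).round(4),X[k].min(0).round(3),X[k].max(0).round(3))
S=np.load("sideC.npy").reshape(-1,3)
for n,lo,hi,c in(("squat",.134,.145,(.465,.196)),("A",.146,.16,(.421,.205)),("B",.146,.16,(.505,.209))):
    k=(S[:,2]>lo)&(S[:,2]<hi)&(np.hypot(S[:,0]-c[0],S[:,1]-c[1])<.022)
    print("side",n,k.sum(),S[k].mean(0).round(4),S[k].max(0).round(3))
cv2.imwrite("pics/full.png",np.vstack([cv2.resize(p,(400,300)),cv2.resize(cv2.imread("pics/side0.png"),(400,300))]).reshape(2,300,400,3).transpose(1,0,2,3).reshape(300,800,3))
for Y in np.arange(-.7,.5,.1):
    k=(abs(X[:,1]-Y)<.05)&(X[:,0]>.2)&(X[:,0]<.65)&(X[:,2]<.6)
    print(round(Y,1),k.sum(),X[k,2].max().round(3) if k.any() else 0)
```

```text
flap ((475.51287841796875, 108.65678405761719), (138.26547241210938, 79.80229949951172), 6.169409275054932) [0.47451741 0.10875739 0.119     ]
ledge z 0.11865731265380292
ledge ((467.0362854003906, 216.13565063476562), (164.68240356445312, 124.12801361083984), 0.8513562083244324)
squat 51 [0.4663 0.1971 0.1363] [0.458 0.189 0.134] [0.475 0.207 0.14 ]
A 28 [0.4218 0.2065 0.1476] [0.416 0.201 0.144] [0.427 0.212 0.151]
B 28 [0.5078 0.2106 0.1479] [0.502 0.205 0.145] [0.515 0.216 0.151]
side squat 40 [0.4633 0.1942 0.1367] [0.473 0.205 0.139]
side A 24 [0.4186 0.2038 0.1485] [0.424 0.213 0.15 ]
side B 20 [0.5057 0.2082 0.1481] [0.512 0.215 0.15 ]
-0.7 782 -0.768
-0.6 885 -0.006
-0.5 6215 0.14
-0.4 6266 0.135
-0.3 6798 0.059
-0.2 6895 0.06
-0.1 7003 0.061
-0.0 7030 0.123
0.1 7606 0.132
0.2 7448 0.151
0.3 6943 0.262
0.4 7582 0.263
```

View pics/full.png

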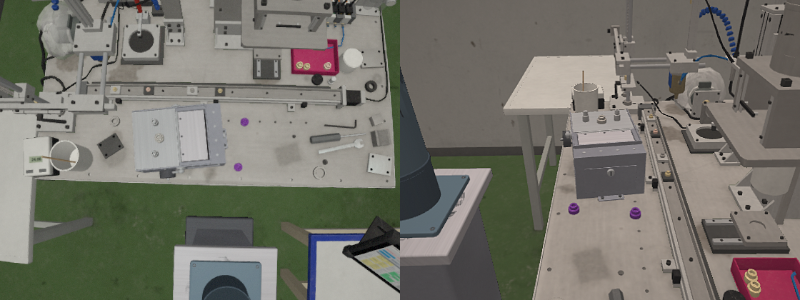

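The picture shows the way clear from the right up to the box; the tall cup and scale are beyond y≈0.35. Next I'll fix the yaw from straight edges.

Run:
```python
from h import *
p=cv2.imread("pics/top0.png"); g=cv2.cvtColor(p,cv2.COLOR_BGR2GRAY)
L=cv2.createLineSegmentDetector().detect(g)[0][:,0]
for l in L:
    a=pix2world("top",(l[1],l[0]),z=.12);b=pix2world("top",(l[3],l[2]),z=.12)
    d=(b-a)[:2]; n=np.hypot(*d); c=(a+b)/2
    if n>.045 and .34<c[0]<.6 and -.01<c[1]<.3:
        ang=np.degrees(np.arctan2(d[1],d[0])); ang=(ang+45)%90-45
        print(a[:2].round(4),b[:2].round(4),round(n,3),round(ang,2))
```

```text
[0.4098 0.0624] [0.5495 0.0787] 0.141 6.67
[0.5808 0.0485] [0.5833 0.0009] 0.048 2.97
[0.5889 0.0085] [0.5885 0.3566] 0.348 0.07Traceback (most recent call last):
  File "<stdin>", line 5, in <module>
  File "h.py", line 4, in pix2world
    c=imaging.calibration(name); M=np.array(c["camera_from_world"])
ValueError: time passes only in moves, steps and waits
```

```bash
sed -i 's/^def pix2world/from functools import lru_cache\ncal=lru_cache(None)(imaging.calibration)\ndef pix2world/; s/c=imaging.calibration(name)/c=cal(name)/' h.py
python3 - <<'E'
from h import *
for cam in("top","side"):
  p=cv2.imread(f"pics/{cam}0.png"); g=cv2.cvtColor(p,cv2.COLOR_BGR2GRAY)
  L=cv2.createLineSegmentDetector().detect(g)[0][:,0]
  for l in L:
    a=pix2world(cam,(l[1],l[0]),z=.12);b=pix2world(cam,(l[3],l[2]),z=.12)
    d=(b-a)[:2]; n=np.hypot(*d); c=(a+b)/2
    if n>.045 and .34<c[0]<.58 and -.0<c[1]<.3:
        ang=np.degrees(np.arctan2(d[1],d[0])); ang=(ang+45)%90-45
        print(cam,a[:2].round(4),b[:2].round(4),round(n,3),round(ang,2))
E
```

```text
top [0.4098 0.0624] [0.5495 0.0787] 0.141 6.67
top [0.3725 0.1981] [0.3684 0.2576] 0.06 3.9
top [0.5497 0.0728] [0.4093 0.0567] 0.141 6.54
top [0.4037 0.1352] [0.4114 0.0669] 0.069 6.41
top [0.3757 0.2579] [0.3872 0.1442] 0.114 5.81
top [0.3946 0.02  ] [0.3823 0.1249] 0.106 6.72
top [0.5483 0.0828] [0.5405 0.1504] 0.068 6.57
top [0.5509 0.1632] [0.5372 0.2773] 0.115 6.87
top [0.5707 0.0911] [0.5711 0.3053] 0.214 -0.1
top [0.392 0.108] [0.3992 0.0519] 0.057 7.34
top [0.4074 0.062 ] [0.3988 0.1303] 0.069 7.18
top [0.5749 0.3056] [0.5759 0.172 ] 0.134 0.42
top [0.5431 0.2801] [0.5562 0.1687] 0.112 6.73
top [0.5789 0.1646] [0.578  0.2205] 0.056 0.91
top [0.5474 0.1405] [0.5537 0.083 ] 0.058 6.19
side [0.3683 0.0652] [ 0.3683 -0.0381] 0.103 0.02
side [0.3964 0.0683] [0.5598 0.0881] 0.165 6.91
side [0.5656 0.2085] [0.5705 0.2746] 0.066 -4.22
side [0.5456 0.0904] [0.5387 0.1487] 0.059 6.74
side [0.5703 0.2746] [0.5758 0.3208] 0.047 -6.76
side [0.5163 0.2702] [0.5166 0.2093] 0.061 0.3
side [0.4026 0.0101] [0.5692 0.0299] 0.168 6.79
side [0.4233 0.2615] [0.4294 0.2062] 0.056 6.34
side [0.5605 0.071 ] [0.3956 0.0516] 0.166 6.7
side [0.5496 0.1593] [0.5404 0.238 ] 0.079 6.68
side [0.3675 0.239 ] [0.3689 0.1591] 0.08 0.98
side [0.3731 0.2686] [0.383  0.1912] 0.078 7.3
side [0.548  0.2212] [0.5574 0.1454] 0.076 7.06
side [0.5765 0.1141] [ 0.5767 -0.0011] 0.115 0.07
side [0.5726 0.0639] [0.5718 0.1142] 0.05 0.9
side [0.3831 0.1439] [0.3748 0.2033] 0.06 7.99
side [0.4044 0.0727] [0.3983 0.1193] 0.047 7.55
side [ 0.3622 -0.0141] [0.3499 0.066 ] 0.081 8.73
side [0.5573 0.0947] [0.5512 0.1442] 0.05 7.11
```

servo_tool(steps=[[0.16,30,38,0,8.36],[0.16,30,38,0,8.36],[0.16,30,38,0,8.36],[0.16,30,38,0,8.36],[0.16,30,38,0,8.36],[0.16,30,38,0,8.36],[0.16,15,45,0,8.36],[0.16,15,45,0,8.36],[0.16,15,45,0,8.36],[0.16,15,45,0,0],[0.16,0,48,0,0],[0.16,0,48,0,0]])

```text
time_s: 1.8
ee_pos: [0.4776, -0.0993, 0.2315]
orientation: [0.665, 0.747, 0.0, 0.0]
ft_force: [0.6, -0.6, -0.9]
gripper_width: 0.0131
finger_force: 0.0
```

servo_tool(steps=[[0.16,-2,42,0,0],[0.16,-2,42,0,0],[0.16,-2,42,0,0],[0.16,-2,42,0,0],[0.16,-2,42,0,0],[0.16,-2,42,0,0],[0.16,-2,42,0,0],[0.16,-3,41,0,0],[0.16,0,0,-22,0],[0.16,0,0,-22,0],[0.16,0,0,-22,0],[0.16,0,0,0,0]])

```text
time_s: 3.0
ee_pos: [0.4587, 0.2328, 0.163]
orientation: [0.665, 0.747, -0.002, -0.001]
ft_force: [-1.2, -0.3, 0.2]
gripper_width: 0.0136
finger_force: 0.0
```

Run:
```python
from h import *
o=[]
for n,r in(("top",(120,270,150,350)),("side",(110,260,170,370))):
    p,D=imaging.snapshot(n); o.append(cv2.resize(p[r[0]:r[1],r[2]:r[3]],(400,300)))
    for m in models.silhouettes("squat_bush",n):
        print(n,m["score"],m["at"])
cv2.imwrite("pics/c1.png",np.hstack(o)); s=bot.get_state(); print(s["ee_pos"],s["ft_force"])
```

```text
top 0.69 [231.7, 331.7]
side 0.74 [290.9, 243.7]
side 0.73 [300.6, 329.5]
[0.46114506 0.23435791 0.16655595] [0.24602328 0.20889733 1.37240245]
```

View pics/c1.png

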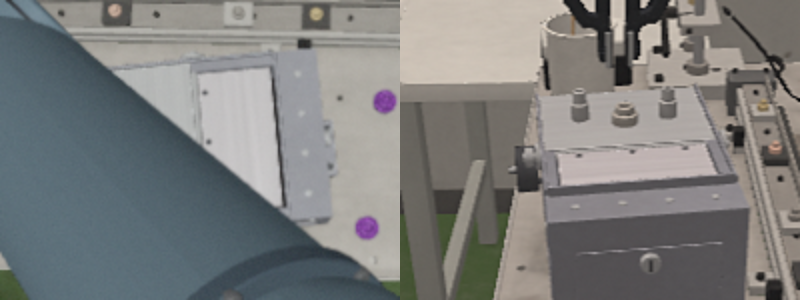

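The fingers stand centred behind the squat bush (column ≈620 versus 625), above the ledge. I'll lower them now.

servo_tool(steps=[[0.16,0,0,-15,0],[0.16,0,0,-12,0],[0.16,0,0,-8,0],[0.16,0,0,-4,0],[0.16,0,0,-3,0],[0.16,0,0,0,0],[0.16,0,0,0,0]])

```text
time_s: 3.9
ee_pos: [0.4605, 0.2341, 0.1235]
orientation: [0.665, 0.747, 0.0, 0.0]
ft_force: [-1.0, 0.0, 0.7]
gripper_width: 0.0141
finger_force: 0.0
```

servo_tool(steps=[[0.16,0.6,-5,0,0],[0.16,0.6,-5,0,0],[0.16,0.6,-5,0,0],[0.16,0.6,-5,0,0],[0.16,0.6,-5,0,0],[0.16,0.6,-5,0,0],[0.16,0.6,-5,0,0],[0.16,0.6,-5,0,0],[0.16,0.6,-5,0,0],[0.16,0,0,0,0]])

```text
time_s: 4.9
ee_pos: [0.4659, 0.1879, 0.1232]
orientation: [0.665, 0.747, -0.0, 0.0]
ft_force: [0.7, -0.6, 0.9]
gripper_width: 0.0135
finger_force: 0.0
```

Run:
```python
from h import *
p,D=imaging.snapshot("side"); cv2.imwrite("pics/c2.png",cv2.resize(p[110:260,170:370],(800,600),interpolation=cv2.INTER_CUBIC))
```

```text
(no output)
```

View pics/c2.png

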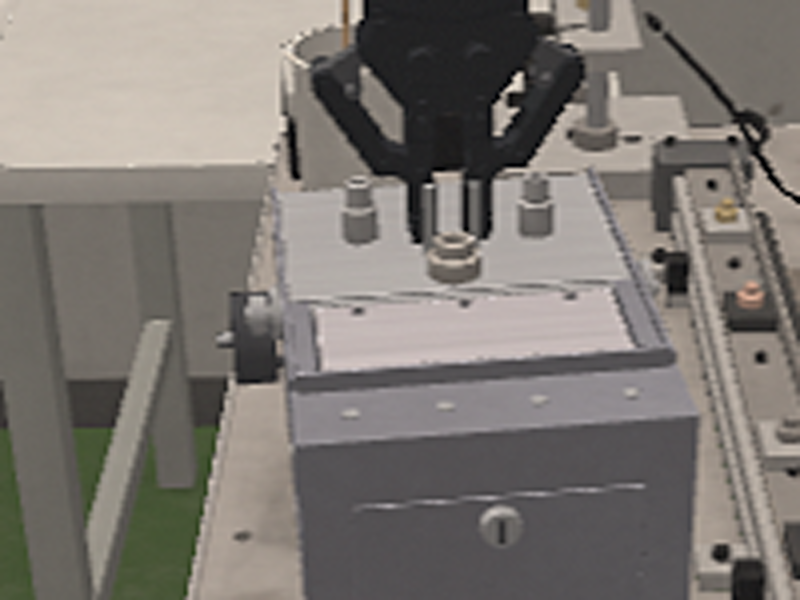

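The bush (455,258) is pushed ahead and centred between the fingers, and both slim bushes stand untouched at (360,210) and (536,205). I'll keep pushing.

servo_tool(steps=[[0.16,0.6,-5,0,0],[0.16,0.6,-5,0,0],[0.16,0.6,-5,0,0],[0.16,0.6,-5,0,0],[0.16,0.6,-5,0,0],[0.16,0.6,-5,0,0],[0.16,0.6,-5,0,0],[0.16,0.6,-5,0,0],[0.16,0.6,-5,0,0],[0.16,0.6,-5,0,0],[0.16,0.6,-5,0,0],[0.16,0.6,-5,0,0]])

```text
time_s: 6.15
ee_pos: [0.473, 0.1285, 0.1233]
orientation: [0.665, 0.747, -0.0, 0.0]
ft_force: [0.1, 1.2, -0.3]
gripper_width: 0.0133
finger_force: 0.1
```

servo_tool(steps=[[0.16,0.6,-5,0,0],[0.16,0.6,-5,0,0],[0.16,0.6,-4,0,0],[0.16,0,0,0,0],[0.16,0,0,0,0]])

```text
time_s: 6.65
ee_pos: [0.4748, 0.1149, 0.1233]
orientation: [0.665, 0.747, 0.0, 0.0]
ft_force: [0.6, -0.1, -0.8]
gripper_width: 0.0137
finger_force: 0.0
```

Run:
```python
from h import *
p,D=imaging.snapshot("side"); cv2.imwrite("pics/c3.png",cv2.resize(p[110:260,170:370],(800,600),interpolation=cv2.INTER_CUBIC))
```

```text
(no output)
```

View pics/c3.png

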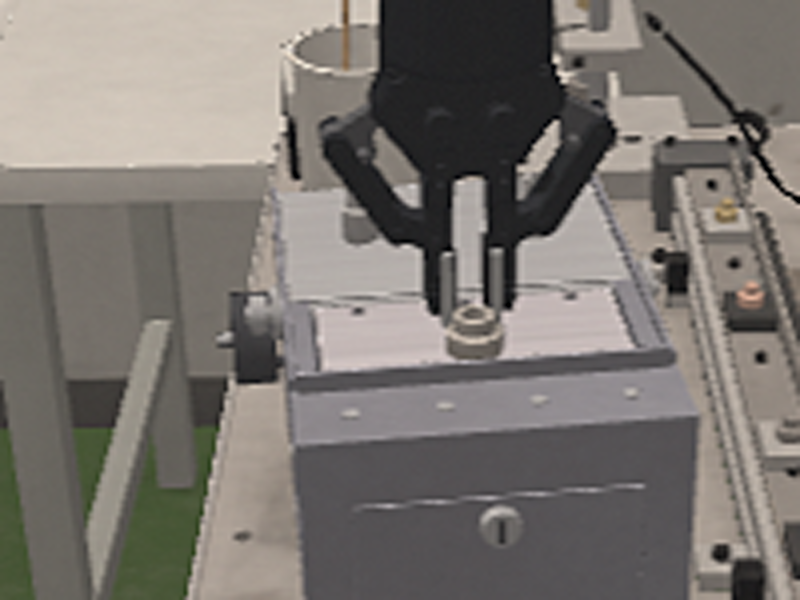

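The bush stands on the flap at (475,335), with the fingers just behind it. I'll back off 2 mm and press down.

servo_tool(steps=[[0.16,-0.2,2,0,0],[0.16,0,0,-3,0],[0.16,0,0,-3,0],[0.16,0,0,-3,0],[0.16,0,0,-3,0],[0.16,0,0,-3,0],[0.16,0,0,-3,0],[0.16,0,0,-2,0],[0.16,0,0,0,0],[0.16,0,0,0,0]])

```text
time_s: 7.7
ee_pos: [0.4753, 0.1172, 0.1037]
orientation: [0.665, 0.747, 0.001, 0.0]
ft_force: [-0.1, -0.7, 7.3]
gripper_width: 0.0138
finger_force: 3.0
```

Run:
```python
from h import *
p,D=imaging.snapshot("side"); cv2.imwrite("pics/c4.png",cv2.resize(p[110:260,170:370],(800,600),interpolation=cv2.INTER_CUBIC))
s=bot.get_state();print(s["ee_pos"],s["ft_force"])
```

```text
[0.47528821 0.11719276 0.10375657] [-0.58397989 -0.54386747  7.94107086]
```

View pics/c4.png

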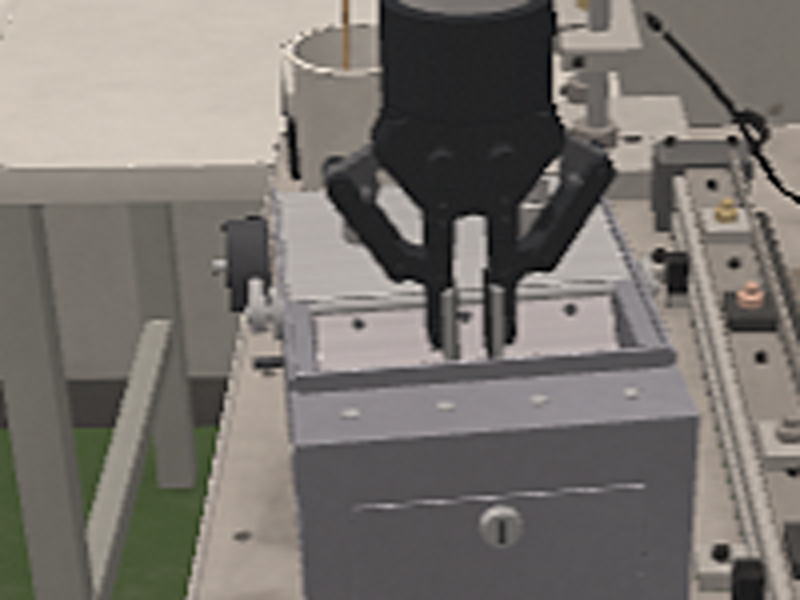

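The flap is open by about 0.7 rad, the counterweight has swung up and the bush is out of sight. I'll press a little further.

servo_tool(steps=[[0.16,0,0,-2,0],[0.16,0,0,-2,0],[0.16,0,0,-2,0],[0.16,0,0,0,0],[0.16,0,0,0,0],[0.16,0,0,0,0]])

```text
time_s: 8.35
ee_pos: [0.4756, 0.1167, 0.0978]
orientation: [0.665, 0.747, 0.0, 0.001]
ft_force: [0.9, -1.8, 7.2]
gripper_width: 0.0134
finger_force: 2.9
```

Run:
```python
from h import *
p,D=imaging.snapshot("top"); q,_=imaging.snapshot("side")
cv2.imwrite("pics/c5.png",np.hstack([cv2.resize(p[130:250,190:350],(400,300)),cv2.resize(q[110:260,170:370],(400,300))]))
s=bot.get_state();print(s["ee_pos"],s["ft_force"])
```

```text
[0.47555072 0.11675695 0.09777918] [ 0.80958515 -2.05787111  6.8239944 ]
```

View pics/c5.png

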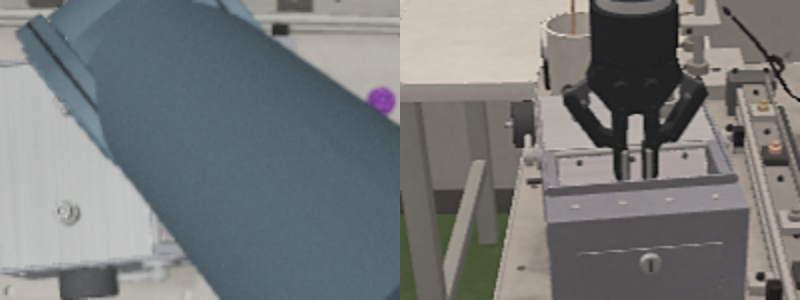

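Neither view shows the bush, and the force of 7 N says the flap isn't at its stop yet. I'll press down to the stop.

servo_tool(steps=[[0.16,0,0,-2,0],[0.16,0,0,-1,0],[0.16,0,0,0,0],[0.16,0,0,0,0]])

```text
time_s: 8.85
ee_pos: [0.4757, 0.1164, 0.0949]
orientation: [0.665, 0.747, 0.0, 0.001]
ft_force: [1.1, -2.5, 8.5]
gripper_width: 0.0135
finger_force: 3.5
```

servo_tool(steps=[[0.16,0,0,-1,0],[0.16,0,0,-1,0],[0.16,0,0,-1,0],[0.16,0,0,0,0],[0.16,0,0,0,0]])

```text
time_s: 9.35
ee_pos: [0.4764, 0.1153, 0.0929]
orientation: [0.665, 0.747, -0.0, 0.002]
ft_force: [-1.0, -7.0, 21.5]
gripper_width: 0.0135
finger_force: 9.3
```

Run:
```python
from h import *
p,D=imaging.snapshot("side");C=cloud("side",D)
o=np.array([.4708,.147]);d=C[...,:2]-o
bx=d@[.116,-.993];by=d@[.993,.116];z=C[...,2]
k=(bx>4)&(bx<70)&(abs(by)<65)&(abs(by)>28)&(z<.118)&(z>.03)
print(k.sum(),np.c_[bx[k],z[k]][::60].round(3).tolist())
f=np.polyfit(bx[k],z[k],1);print(np.arctan(-f[0]))
for m in models.spot_in("squat_bush","side"):print(m)
s=bot.get_state();print(s["ee_pos"],s["ft_force"])
```

```text
0 []Traceback (most recent call last):
  File "<stdin>", line 7, in <module>
    raise TypeError("expected non-empty vector for x")
TypeError: expected non-empty vector for x
```

The force rose to 21 N, so the flap is fully down. I'll draw the fingers out.

servo_tool(steps=[[0.16,0,0,0,0],[0.16,0,0,0,0],[0.16,0,0,8,0],[0.16,0,0,8,0],[0.16,0,0,10,0],[0.16,0,0,20,0],[0.16,0,0,40,0],[0.16,0,0,40,0],[0.16,0,0,0,0],[0.16,0,0,0,0]])

```text
time_s: 10.4
ee_pos: [0.4749, 0.1176, 0.2182]
orientation: [0.665, 0.747, 0.001, 0.001]
ft_force: [-0.1, 0.2, 0.2]
gripper_width: 0.0137
finger_force: 0.0
```

servo_tool(steps=[[0.16,0,-45,0,0],[0.16,0,-45,0,0],[0.16,0,-45,0,0],[0.16,0,-45,0,0],[0.16,0,-45,0,0],[0.16,0,-45,0,0],[0.16,0,-45,0,0],[0.16,0,0,0,0],[0.16,0,0,0,0],[0.16,0,0,0,0]])

```text
time_s: 11.4
ee_pos: [0.4742, -0.1963, 0.2164]
orientation: [0.664, 0.748, 0.0, -0.001]
ft_force: [1.4, 0.2, 0.1]
gripper_width: 0.0133
finger_force: 0.0
```

Run:
```python
from h import *
p,D=imaging.snapshot("top"); q,_=imaging.snapshot("side")
cv2.imwrite("pics/c6.png",np.hstack([cv2.resize(p[130:250,190:350],(400,300)),cv2.resize(q[110:260,170:370],(400,300))]))
X=cloud("top",D).reshape(-1,3)
for n,lo,hi,c in(("A",.144,.16,(.421,.205)),("B",.144,.16,(.505,.209))):
    k=(X[:,2]>lo)&(X[:,2]<hi)&(np.hypot(X[:,0]-c[0],X[:,1]-c[1])<.022)
    print(n,k.sum(),X[k].mean(0).round(4) if k.any() else 0)
o=np.array([.4708,.147]);d=X[:,:2]-o
bx=d@[.116,-.993];by=d@[.993,.116]
k=(bx>.01)&(bx<.07)&(abs(by)<.06);print("flap z",np.percentile(X[k,2],[5,50,95]))
```

```text
A 23 [0.4222 0.2069 0.148 ]
B 30 [0.5082 0.2112 0.1475]
flap z [0.11521354 0.1175405  0.11987007]
```

View pics/c6.png

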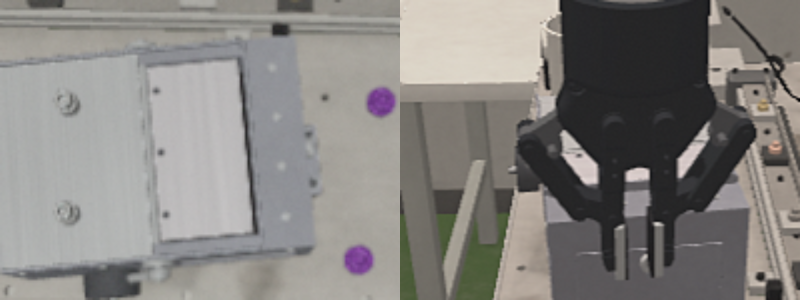

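The flap is shut and level, and the squat bush is no longer on the flap or the ledge. Both slim bushes stand where they were, at (67,102) and (67,212), and the robot touches nothing.

```bash
python3 -c "
from workcell import bot
print(bot.sign_off())"
```

```text
the job is handed in; nothing more can be done
None
```

The job is handed in: the squat bush went off the flap into the box (its rest inside is inferred, as no camera showed it there), the flap is shut, and both slim bushes stand where they were.

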